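# Lock a gear unit by feeling for its flywheel hole

## Task

Lock the green gear unit's shaft so that its nut can be undone later: swing the yellow dust shutter on its cover fully open, then take the red-handled locking pin out of the wooden block and put it through the curved slot in the cover. Somewhere under the slot, out of sight, the flywheel has one hole: with the tip pressed only lightly on the wheel, slide the pin along the slot until it drops in, then push it gently fully home, its collar flat on the cover, and let go. Never lean hard on the pin (it and the wheel must not be scored), keep the shutter open, and leave the other tools on the bench where they are.

Things in the scene. Friction and masses are not known exactly. Their poses are not given: they have to be found in the camera images.
- gear_unit: Green cast gear unit fixed on the bench: round drum on four feet under a flat round aluminium cover 168 mm across and 6 mm thick, its top 70 mm above the bench. Origin on the shaft axis at bench level, z up; the curved slot is on its -x side. On the cover: hex nut on the axis (34 mm wide, 23 mm high), eight screw heads (2.5 mm high) 76 mm from the axis.
- slot_mid (a point): Middle of the curved slot at the cover's top face, 56 mm from the shaft axis along the gear unit's -x. The slot is an arc about the shaft axis: middle line at radius 56 mm, 14 mm wide, open through the 6 mm cover; a 10 mm pin in it can go 24 degrees (0.42 rad) about the axis to either side of this point.
- wheel_face (a point): Point right under slot_mid, 26 mm lower, on the flat face of the steel flywheel (14 mm thick, same axis; 44 mm above the bench). The wheel has one hole right through, 12 mm wide, 56 mm from the axis; its angle is not measured: within 0.28 rad of the slot's middle, either side. The wheel is stiff: it stays under a lightly sliding pin, and gives way at about 14 N sideways.
- shutter (a joint): Angle (rad) of the yellow dust shutter, a 3 mm plate turning about the shaft axis on top of the cover. 0 = closed, blade centred over the slot; grows anticlockwise seen from above, up to a stop at 1.6 (fully open). The blade reaches 0.58 rad to either side of its knob, so the slot is clear from about 1.2. It stays where it is left; 1 to 2 N at the knob moves it.
- shutter_knob (a point): Top of the shutter's black upright round knob, on the shutter 56 mm from the shaft axis, 104.5 mm above the bench; knob 12 to 15 mm thick, 31 mm high, to be gripped from above or pushed along its arc. At shutter angle 0 it stands right over slot_mid.
- pin_block: Wooden block 60 x 130 x 42 mm (x, y, z), fixed to the bench, origin under its middle. The pin stands in a 12 mm hole, 35 mm from the middle along -y. Two steel pin punches stand fixed in it, 28 and 52 mm from the middle along +y, rising to 84 mm above the bench.
- lock_pin: Locking pin, 0.1 to 0.17 kg, 76 mm long, upright in the block. Origin at the tip, z towards the grip. From the tip: flat end 6 mm wide, taper over 7 mm to a 10 mm steel shank; collar 24 mm wide from 38 to 42 mm; red round grip 20 mm thick from 42 to 76 mm. In the block the collar rests on the block, tip 4 mm above the bench.
- pin_tip (a point): The middle of the pin's tip (its origin). With the tip on the undrilled wheel the collar stands 12 mm above the cover; fully home in the hole the collar lies on the cover and the tip is 12 mm below the wheel's face, 32 mm above the bench.
- pin_grip (a point): Point on the pin's axis 64 mm above the tip, in the red grip: a good height for the TCP (fingertips then clear the collar).
- ratchet: Bystander: steel ratchet handle, 195 mm, lying at the right.
- wrench_14: Bystander: steel combination wrench, 208 mm, lying near the front edge.
- hex_bolt: Bystander: steel hex bolt, 78 mm, lying near the front edge.

How it is judged:
By the outcome, as a careful person would: the job done as asked, in the order asked, and still so for the second after the job is handed in, with the robot touching nothing.
It also fails if it takes over 72 s, if anything falls off the work surface, if the arm or the gripper's body presses on something with over 40 N, if the wrist force passes 120 N, or if a joint passes its speed limit or range.

## Robot

A 6-joint arm with a two-finger parallel gripper is mounted at the origin on a cart in front of the work surface, level with it; the furniture and walls round the work are solid. World frame = base frame: x ahead of the robot, y to its left, z up, the work surface at z = 0. Lengths are in m, angles in rad, forces in N, time in s.
With the tool pointing down it reaches from about 0.3 to 0.825 m from the base axis. Payload 5.4 kg.
Tool frame: the origin (TCP) lies between the finger pads, 19 mm behind the fingertips; this is the grasp point; z points along the fingers, y is the line along which they close (so a half turn about z gives the same grasp; the last joint's range is limited). The gripper opens to 92 mm and grips with 3 to 60 N. Pads are 20 mm wide; open, the fingers measure 128 mm over their backs; the gripper's body (75 mm by 189 mm) begins 69 mm behind the grasp point.
Start: joints at [1.038, 0.158, 1.597, -0, 1.386, -0.21], TCP at [0.182, 0.545, 0.233] pointing down, gripper open.
Joint ranges: [-2.91, 2.91], [-0.94, 2.29], [0.18, 2.7], [-1.29, 4.43], [0.17, 2.64], [-3, 3]. Speed limits (rad/s): [2.57, 2.57, 3.14, 3.14, 3.14, 3.14].

## Interface

Orientations are given as a unit quaternion [w, x, y, z].
In Python, from cell import sensors, camera, hand_in gives the robot as it stands.
- The arm moves only by the shell command python3 -m handwheel 'ROWS'. ROWS is text: rows parted by semicolons, each of 5 numbers parted by spaces: the closure, from -1 (fully open) to 1 (shut), then the shift along the tool's x, y, z in m, then the turn about the tool's z in degrees. In form: hand x y z roll; .... A call has 1 to 20 rows; each row shifts and turns the commanded pose from where the row before left it, along the tool's axes as they then stand; what a row does not reach is not made up. A row lasts 1/8 s, in which the tool goes at most 62.5 mm and 10.7 degrees, less where a joint would pass 70% of its speed; a pose out of reach is approached as far as the arm can. A call is refused whole if a number of a shift passes 0.0625 or a number of a turn 10.7, either way. A call with a gripper value outside its range is refused whole. The fingers move at their own pace and stop on an object; the grip force is fixed at half the most. Time passes only in rows, so rows that do not move let the fingers close. It gives the time, the measured TCP pose, the force, the opening and the grip force at its end, in the units of the state.
- sensors.observe(): the state, without advancing time (a new reading comes with each control period).
- camera(name): name is "scene" or "top" or "wrist"; returns a dict with "color" (400x640x3 uint8, blue, green, red), "z_map" (400x640 float32, m along the optical axis (not along the pixel's ray), 0 where there is no reading), "intrinsics" (3x3 intrinsics, pixels), "R" (3x3) and "t" (3): a world point X has camera coordinates R X + t. Camera axes: x right, y down, z forward; pixel columns grow to the right and rows downward; lengths in m; the calibration is good to about 2 mm. The wrist camera is an equidistant fisheye: a pixel r from the principal point sees the ray r / f radians off the axis. A picture is of the moment at which its call begins.
- hand_in(): hands the job in; it is judged then, once.
The state is a dict: "t": time; "joints": joint angles; "joint_velocities": joint speeds; "effort": joint torques, N m; "tcp_pos": TCP position; "tcp_rot": TCP orientation; "force": force on the tool from outside, world axes, zero at the start; "torque": the same for the moment, N m; "gripper_width": finger opening in m; "gripper_force": force on a finger pad.
Only numpy, scipy, OpenCV 4.12 (cv2) and the standard library are available. Lean on these libraries where they do the work, as an engineer would, in place of code of your own. Each camera call takes 0.05 s, during which the arm holds its last target. There are 200 camera calls.

## Working session

There is one attempt and no reset: what is moved stays moved. The work goes in short steps, Python scripts to look and compute and a shell command to move; the robot and the scene stay as the last step left them, time stands still between calls to the robot, and variables do not carry over. Pictures are saved under pics/ and viewed, at most 10 in all, crops included, and the job is handed in when it is done.

```bash
mkdir -p pics; ls; python3 - <<'E'
from cell import sensors,camera
import cv2,numpy as np
s=sensors.observe();print(s)
for n in("scene","top"):
    c=camera(n);cv2.imwrite(f"pics/{n}0.png",c["color"]);np.savez(f"pics/{n}0.npz",**c);print(n,c["intrinsics"],c["R"],c["t"])
E
```

```text
pics
{'t': 0.0, 'joints': array([ 1.03788561e+00,  1.59069691e-01,  1.59822621e+00, -4.18184745e-05,
        1.38621498e+00, -2.10082450e-01]), 'joint_velocities': array([0.00051351, 0.00028638, 0.00024009, 0.00040468, 0.00083605,
       0.00153759]), 'effort': array([ 6.30360373e-04, -3.85576522e+01, -3.22104657e+01,  7.02869170e-02,
        3.79869703e-02, -1.38249206e-04]), 'tcp_pos': array([0.18212902, 0.54475959, 0.23231033]), 'tcp_rot': array([-3.29019096e-04,  1.60710239e-01,  9.87001165e-01, -9.01146416e-04]), 'force': array([0.05043771, 0.30627051, 0.22271953]), 'torque': array([0.03158885, 0.02389726, 0.02590278]), 'gripper_force': 0.0, 'gripper_width': 0.09192468616919222}
scene [[487.07857022   0.         314.14229757]
 [  0.         487.07857022 201.01064838]
 [  0.           0.           1.        ]] [[ 0.44334432 -0.89615525 -0.0187503 ]
 [-0.58154812 -0.27165836 -0.76681388]
 [ 0.68209061  0.35086678 -0.64159559]] [-0.22762188  0.34684007  1.05783181]
top [[394.22852198   0.         320.36435535]
 [  0.         394.22852198 204.65199681]
 [  0.           0.           1.        ]] [[-0.00918967 -0.99963654  0.02534457]
 [-0.99067419  0.00565575 -0.13613471]
 [ 0.13594188 -0.02635925 -0.99036609]] [-0.0193902   0.48405872  1.1708034 ]
```

View pics/top0.png

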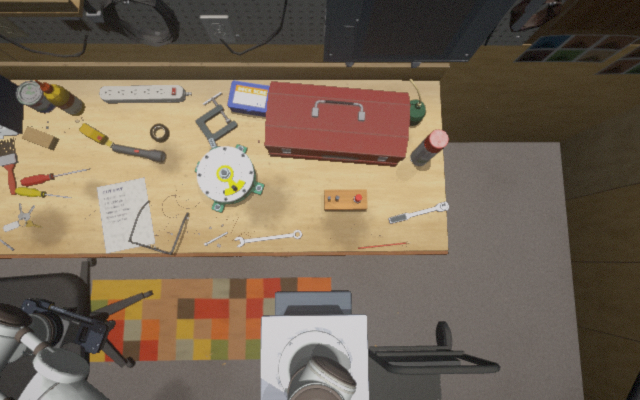

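View pics/scene0.png

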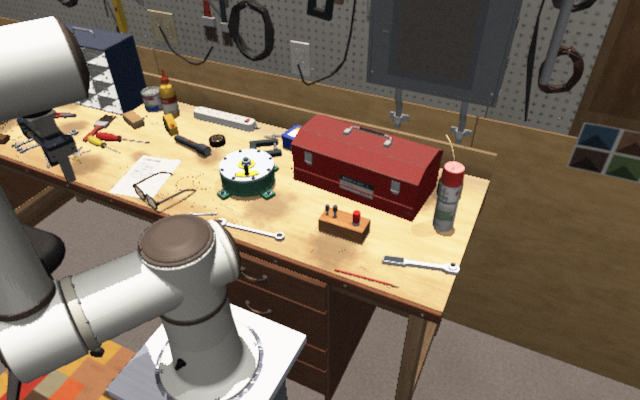

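Top view: gear unit at about (225,175), with the yellow shutter below and right of the nut. The pin block is at (345,200), with the red pin at (358,198). Next I measure both.

```bash
cat > h.py <<'E'
import numpy as np,cv2
def ray(c,u,v):
    d=np.linalg.inv(c["intrinsics"])@np.array([u,v,1.]);R=c["R"];return -R.T@c["t"],R.T@d
def onz(c,u,v,z):
    o,d=ray(c,u,v);return o+d*(z-o[2])/d[2]
def proj(c,X):
    p=c["R"]@np.array(X)+c["t"];q=c["intrinsics"]@p;return q[:2]/q[2]
def tri(c1,p1,c2,p2):
    A=[];b=[]
    for c,p in((c1,p1),(c2,p2)):
        o,d=ray(c,*p);d/=np.linalg.norm(d);P=np.eye(3)-np.outer(d,d);A.append(P);b.append(P@o)
    return np.linalg.lstsq(np.vstack(A),np.hstack(b),rcond=None)[0]
E
python3 - <<'E'
from h import *
t=np.load("pics/top0.npz");s=np.load("pics/scene0.npz")
def save(c,x0,x1,y0,y1,k,z=0):
    return cv2.resize(c["color"][y0:y1,x0:x1],None,fx=k,fy=k,interpolation=cv2.INTER_CUBIC)
a=save(t,185,275,135,215,5);b=save(t,315,375,180,220,5)
c=save(s,205,290,140,210,5);d=save(s,310,380,195,245,5)
W=np.zeros((600,800,3),np.uint8)
def put(im,x,y,k):
    im=cv2.resize(im,None,fx=k,fy=k);W[y:y+im.shape[0],x:x+im.shape[1]]=im
put(a,0,0,.8);put(c,400,0,.8);put(b,0,330,1);put(d,400,330,1)
cv2.imwrite("pics/crops.png",W)
for n,c,(x0,x1,y0,y1) in(("top",t,(315,375,180,220)),("scene",s,(310,380,195,245))):
    hsv=cv2.cvtColor(c["color"],cv2.COLOR_BGR2HSV)
    m=((hsv[...,0]<5)|(hsv[...,0]>174))&(hsv[...,1]>190)&(hsv[...,2]>120);M=np.zeros_like(m);M[y0:y1,x0:x1]=m[y0:y1,x0:x1]
    ys,xs=np.nonzero(M);print(n,"red",len(xs),xs.mean(),ys.mean(),xs.min(),xs.max(),ys.min(),ys.max())
    if n=="top":print(onz(c,xs.mean(),ys.mean(),.075))
# cover from z map (top)
ys,xs=np.mgrid[135:215,185:275];z=t["z_map"][135:215,185:275]
K=t["intrinsics"];P=np.stack([(xs-K[0,2])/K[0,0]*z,(ys-K[1,2])/K[1,1]*z,z],-1).reshape(-1,3)
X=(P-t["t"])@t["R"];k=(abs(X[:,2]-.071)<.008);X=X[k]
print("cover pts",len(X),X[:,2].mean());(cx,r)=cv2.minEnclosingCircle(X[:,:2].astype(np.float32));print(cx,r,X.mean(0))
E
```

```text
<stdin>:15: RuntimeWarning: Mean of empty slice.
  ret = ret.dtype.type(ret / rcount)
Traceback (most recent call last):
ValueError: zero-size array to reduction operation minimum which has no identity
```

View pics/crops.png

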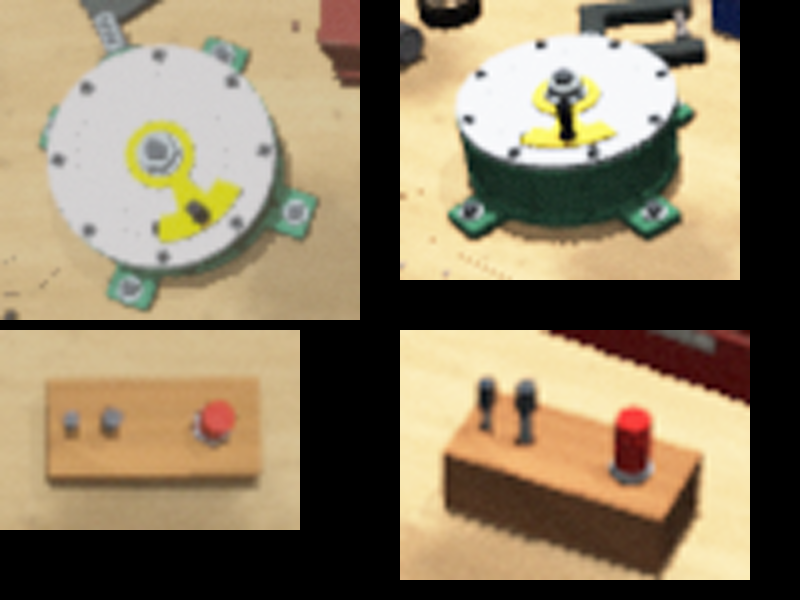

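The crops (top view, 4x) show the shutter nearly closed, with the black knob lower right of the nut. One end of the slot may just show at crop (157,228). The pin stands at the right end of the block, and its red top is at crop (218,420).

```bash
python3 - <<'E'
from h import *
t=np.load("pics/top0.npz");s=np.load("pics/scene0.npz")
def hs(c):return cv2.cvtColor(c["color"],cv2.COLOR_BGR2HSV).astype(int)
def box(m,x0,x1,y0,y1):
    M=np.zeros(m.shape,np.uint8);M[y0:y1,x0:x1]=m[y0:y1,x0:x1];return M
def cen(M):ys,xs=np.nonzero(M);return xs.mean(),ys.mean(),len(xs),xs.min(),xs.max(),ys.min(),ys.max()
h=hs(t);red=((h[...,0]<6)|(h[...,0]>170))&(h[...,1]>140)
a=cen(box(red,315,375,180,220));print("pin top",a,onz(t,a[0],a[1],.076))
h2=hs(s);red=((h2[...,0]<6)|(h2[...,0]>170))&(h2[...,1]>170)&(h2[...,2]>90)
b=cen(box(red,340,375,195,232));print("pin scene",b,onz(s,b[0],b[1],.060))
print("tri(mid-grip-ish)",tri(t,a[:2],s,b[:2]))
wood=(h[...,0]>8)&(h[...,0]<18)&(h[...,1]>130)
M=cv2.morphologyEx(box(wood,318,372,184,216),cv2.MORPH_CLOSE,np.ones((5,5)))
cs,_=cv2.findContours(M,0,2);k=max(cs,key=cv2.contourArea);r=cv2.minAreaRect(k);bp=cv2.boxPoints(r);print("block",r,[onz(t,*p,.042).round(4) for p in bp])
wh=(h[...,1]<40)&(h[...,2]>150)
M=cv2.morphologyEx(box(wh,190,262,140,208),cv2.MORPH_OPEN,np.ones((3,3)))
cs,_=cv2.findContours(M,0,2);k=max(cs,key=cv2.contourArea);k=cv2.convexHull(k)
e=cv2.fitEllipse(k);print("cover",e,onz(t,*e[0],.070))
W=np.array([onz(t,*p[0],.07)[:2] for p in k],np.float32);print(cv2.minEnclosingCircle(W))
yel=(h[...,0]>20)&(h[...,0]<34)&(h[...,1]>150)
y=box(yel,190,262,140,208);ys,xs=np.nonzero(y)
c0=np.array(cv2.minEnclosingCircle(W)[0]);P=np.array([onz(t,x,v,.073)[:2] for x,v in zip(xs,ys)])-c0
rr=np.hypot(*P.T);an=np.arctan2(P[:,1],P[:,0])[(rr>.042)&(rr<.072)];an=np.mod(an,2*np.pi);print("blade ang",np.percentile(an,[0,2,50,98,100]),an.mean())
E
```

```text
pin top (np.float64(357.8125), np.float64(197.53125), 32, np.int64(355), np.int64(361), np.int64(195), np.int64(200)) [ 0.49868719 -0.13293359  0.076     ]
pin scene (np.float64(356.58490566037733), np.float64(214.41509433962264), 53, np.int64(353), np.int64(374), np.int64(196), np.int64(222)) [ 0.51499656 -0.12933352  0.06      ]
tri(mid-grip-ish) [ 0.49954498 -0.13408769  0.07390534]
block ((344.9909973144531, 200.1581268310547), (19.309104919433594, 40.43336486816406), 88.49256896972656) [array([ 0.5245, -0.0358,  0.042 ]), array([ 0.5272, -0.1595,  0.042 ]), array([ 0.4678, -0.1596,  0.042 ]), array([ 0.4652, -0.0368,  0.042 ])]
cover ((224.3980255126953, 173.3807830810547), (55.36053466796875, 57.85337448120117), 74.08598327636719) [0.57438805 0.26265403 0.07      ]
((0.5756620168685913, 0.26344144344329834), 0.08657993376255035)
blade ang [3.21469776 3.22055973 3.68136813 4.24642293 4.27517232] 3.7315613512896806
```

```bash
cat >> h.py <<'E'
def frame(s):
    from scipy.spatial.transform import Rotation as Ro
    w,x,y,z=s["tcp_rot"];return Ro.from_quat([x,y,z,w]).as_matrix()
def go(X):
    from cell import sensors
    s=sensors.observe();R=frame(s);print("t",s["t"].__round__(2),"tcp",s["tcp_pos"].round(4),"yhead",np.degrees(np.arctan2(R[1,1],R[0,1])).round(1),"F",s["force"].round(1),"w",round(s["gripper_width"],4),"q6",s["joints"][5].round(2));print("tool shift mm",(R.T@(np.array(X)-s["tcp_pos"])*1000).round(1))
E
python3 -m handwheel '-1 -0.0535 -0.0235 0 0;-1 -0.0535 -0.0235 0 0;-1 -0.0535 -0.0235 0 0;-1 -0.0535 -0.0235 0 0;-1 -0.0535 -0.0235 0 0;-1 -0.0535 -0.0235 0 0;-1 -0.0535 -0.0235 0 0;-1 -0.0535 -0.0235 0 0;-1 0 0 0 10.6;-1 0 0 0 10.6;-1 0 0 0 10.6;-1 0 0 0 10.6;-1 0 0 0 10.6;-1 0 0 0 10.6;-1 0 0 0 10.6;-1 0 0 0 10.6;-1 0 0 0 10.6;-1 0 0 0 10.6;-1 0 0 0 10.6;-1 0 0 0 10.6'
python3 - <<'E'
from h import *;from cell import camera
go([.529,.231,.13])
for n in("wrist","top"):
    c=camera(n);np.savez(f"pics/{n}1.npz",**c);cv2.imwrite(f"pics/{n}1.png",c["color"]);print(c["intrinsics"],c["R"],c["t"])
E
```

```text
t: 2.6
tcp_pos: [0.5283, 0.2312, 0.2327]
tcp_rot: [-0.0, 0.956, 0.292, -0.001]
force: [1.1, -0.8, -0.3]
gripper_width: 0.0917
gripper_force: 0.0
t 2.6 tcp [0.5283 0.2312 0.2327] yhead -56.0 F [ 1.1 -0.8 -0.3] w 0.0917 q6 1.18
tool shift mm [  0.6   0.6 102.7]
[[309.70691629   0.         317.42382444]
 [  0.         309.70691629 202.79138964]
 [  0.           0.           1.        ]] [[ 5.58757865e-01 -8.29330713e-01 -4.65169461e-04]
 [-7.98979214e-01 -5.38458862e-01  2.67757858e-01]
 [-2.22310290e-01 -1.49240148e-01 -9.63486125e-01]] [-0.10233693  0.51574858  0.54206683]
[[394.22852198   0.         320.36435535]
 [  0.         394.22852198 204.65199681]
 [  0.           0.           1.        ]] [[-0.00918967 -0.99963654  0.02534457]
 [-0.99067419  0.00565575 -0.13613471]
 [ 0.13594188 -0.02635925 -0.99036609]] [-0.0193902   0.48405872  1.1708034 ]
```

View pics/wrist1.png

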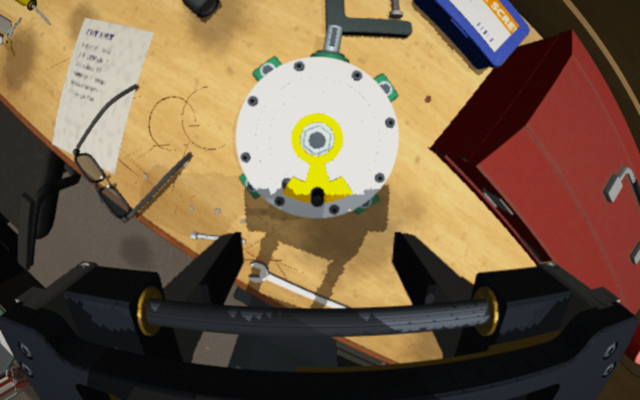

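The wrist view shows the knob top near (317,190) and the nut at (317,140), with the fingers straddling the knob. The slot end shows at about (288,183).

```bash
cat >> h.py <<'E'
def fray(c,u,v):
    K=c["intrinsics"];dx,dy=(u-K[0,2]),(v-K[1,2]);r=np.hypot(dx,dy);th=r/K[0,0]
    d=np.array([np.sin(th)*dx/r,np.sin(th)*dy/r,np.cos(th)]);return -c["R"].T@c["t"],c["R"].T@d
def fonz(c,u,v,z):
    o,d=fray(c,u,v);return o+d*(z-o[2])/d[2]
E
python3 - <<'E'
from h import *
c=np.load("pics/wrist1.npz")
hsv=cv2.cvtColor(c["color"],cv2.COLOR_BGR2HSV).astype(int)
dark=(hsv[...,2]<45)
m=np.zeros(dark.shape,np.uint8);m[178:215,280:350]=dark[178:215,280:350]
n,l,st,ce=cv2.connectedComponentsWithStats(m)
for i in range(1,n):
    if st[i,4]>8:print(st[i],ce[i],"top",fonz(c,*ce[i],.1045).round(4),"cov",fonz(c,*ce[i],.07).round(4))
gr=np.zeros(dark.shape,np.uint8);gr[60:220,230:405]=((hsv[...,1]<40)&(hsv[...,2]>120))[60:220,230:405]
yel=(hsv[...,0]>20)&(hsv[...,0]<34)&(hsv[...,1]>150)
yy=yel[110:170,280:355];ys,xs=np.nonzero(yel[100:168,270:360]);xs+=270;ys+=100
P=np.array([fonz(c,x,y,.073)[:2] for x,y in zip(xs,ys)],np.float32);print("hub ring",cv2.minEnclosingCircle(P[ys<160]))
k=cv2.convexHull(max(cv2.findContours(cv2.morphologyEx(gr,cv2.MORPH_CLOSE,np.ones((9,9))),0,2)[0],key=cv2.contourArea))
W=np.array([fonz(c,*p[0],.07)[:2] for p in k],np.float32);print(cv2.minEnclosingCircle(W))
W=np.array([q for q in W]);A=np.c_[2*W,np.ones(len(W))];x=np.linalg.lstsq(A,(W**2).sum(1),rcond=None)[0];print("ls",x[:2],np.sqrt(x[2]+x[:2]@x[:2]))
print(fonz(c,317,140,.093))
cv2.imwrite("pics/w1c.png",cv2.resize(c["color"][120:225,240:400],None,fx=5,fy=5,interpolation=cv2.INTER_CUBIC))
E
```

```text
[312 188  12  18 179] [317.03351955 196.75977654] top [0.5299 0.234  0.1045] cov [0.5225 0.2291 0.07  ]
[280 198   3   6  14] [280.71428571 200.35714286] top [0.5079 0.2603 0.1045] cov [0.4978 0.2587 0.07  ]
[332 208   5   5  21] [334. 210.] top [0.5281 0.2135 0.1045] cov [0.5205 0.2061 0.07  ]
hub ring ((0.5729538202285767, 0.26333245635032654), 0.025598367676138878)
((0.5762137174606323, 0.26593273878097534), 0.09172209352254868)
ls [0.57564327 0.26486963] 0.08597599404357335
[0.57294244 0.26304646 0.093     ]
```

View pics/w1c.png

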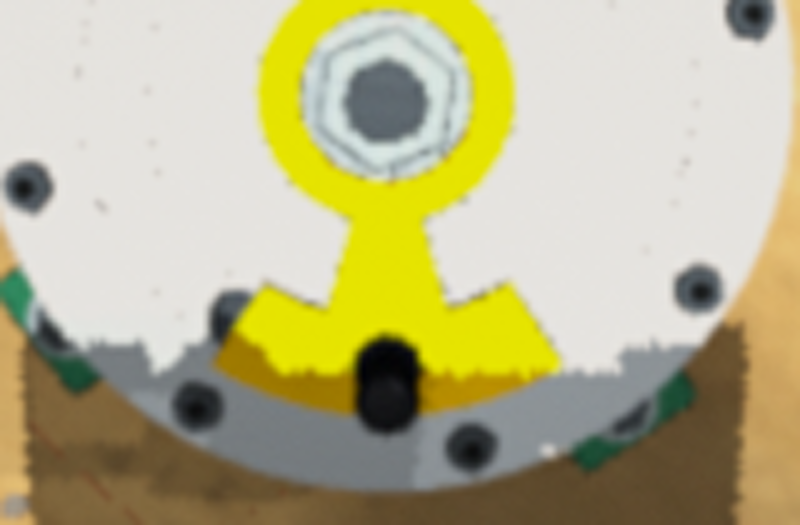

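```bash
python3 - <<'E'
from h import *
t=np.load("pics/top0.npz")
ys,xs=np.mgrid[70:175,228:430];z=t["z_map"][70:175,228:430];K=t["intrinsics"]
P=np.stack([(xs-K[0,2])/K[0,0]*z,(ys-K[1,2])/K[1,1]*z,z],-1).reshape(-1,3);X=(P-t["t"])@t["R"]
k=(X[:,2]>.1)&(X[:,0]<.9)&(X[:,1]<.2);Q=X[k];print("box zmax",np.percentile(Q[:,2],98),"ymax",np.percentile(Q[:,1],[98,99.5]),"xmin",np.percentile(Q[:,0],[.5,2]))
E
python3 -m handwheel '-1 -0.001 -0.0013 0.0447 0;-1 0 0 0.045 0;-1 0 0 0.03 0;-1 0 0 0.015 0;-0.2 0 0 0 0;0.6 0 0 0 0;1 0 0 0 0;1 0 0 0 0;1 0 0 0 0'
```

```text
box zmax 0.1754878553144787 ymax [0.12235652 0.13065532] xmin [0.32020507 0.61075746]
t: 3.82
tcp_pos: [0.5273, 0.2318, 0.099]
tcp_rot: [0.0, 0.955, 0.295, 0.0]
force: [0.7, 0.5, -0.4]
gripper_width: 0.044
gripper_force: 0.0
```

```bash
python3 -m handwheel '1 0 0 0 0;1 0 0 0 0;1 0 0 0 0;1 0.0008 0.0097 0 -10;1 0.0008 0.0097 0 -10;1 0.0008 0.0097 0 -10;1 0.0008 0.0097 0 -10;1 0.0008 0.0097 0 -10;1 0.0008 0.0097 0 -10;1 0.0008 0.0097 0 -10;1 0 0 0 0'
```

```text
t: 5.2
tcp_pos: [0.5874, 0.2084, 0.0985]
tcp_rot: [0.0, 0.614, 0.789, -0.0]
force: [0.3, -1.6, -0.5]
gripper_width: 0.0113
gripper_force: 30.0
```

```bash
python3 - <<'E'
from h import *;from cell import camera
go([.573,.2632,.1])
E
```

```text
t 5.2 tcp [0.5874 0.2084 0.0985] yhead 14.2 F [ 0.3 -1.6 -0.5] w 0.0113 q6 -0.1
tool shift mm [56.7 -0.5 -1.5]
```

```bash
python3 -m handwheel '1 0.0008 0.0097 0 -10;1 0.0002 0.0049 0 -5;1 0 0 0 0'; python3 -m handwheel '1 0.0002 0.0049 0 -5;1 0 0 0 0'; python3 -c "
from h import *
go([.573,.2632,.1])"
```

```text
t: 5.58
tcp_pos: [0.5993, 0.2128, 0.0985]
tcp_rot: [-0.001, 0.507, 0.862, -0.002]
force: [-4.8, -5.9, 4.5]
gripper_width: 0.0112
gripper_force: 30.0
t: 5.82
tcp_pos: [0.5994, 0.2134, 0.0982]
tcp_rot: [-0.005, 0.468, 0.884, -0.007]
force: [-18.9, -13.4, 15.5]
gripper_width: 0.0108
gripper_force: 30.0
t 5.83 tcp [0.5994 0.2134 0.0982] yhead 34.2 F [-18.9 -13.4  15.5] w 0.0108 q6 -0.44
tool shift mm [56.   6.1 -1.8]
```

```bash
python3 -m handwheel '1 0 -0.005 0 0;0.2 0 0 0 0;-0.4 0 0 0 0;-0.4 0 0 0 0;-0.4 0 0 -0.05 0;-0.4 0 0 -0.06 0;-0.4 -0.03 -0.02 0 0;-0.4 0 0 0 0' ; python3 - <<'E'
from h import *;from cell import camera
c=camera("wrist");np.savez("pics/wrist2.npz",**c)
go([.498,-.1327,.17])
cv2.imwrite("pics/w2c.png",c["color"])
E
```

```text
t: 6.82
tcp_pos: [0.6016, 0.1765, 0.2095]
tcp_rot: [0.001, 0.468, 0.884, 0.0]
force: [-0.3, 0.8, -0.1]
gripper_width: 0.0642
gripper_force: 0.0
t 6.88 tcp [0.601  0.1775 0.2085] yhead 34.2 F [ 0.6 -0.1  0.6] w 0.064 q6 -0.5
tool shift mm [-198.7 -259.6   38.4]
```

View pics/w2c.png

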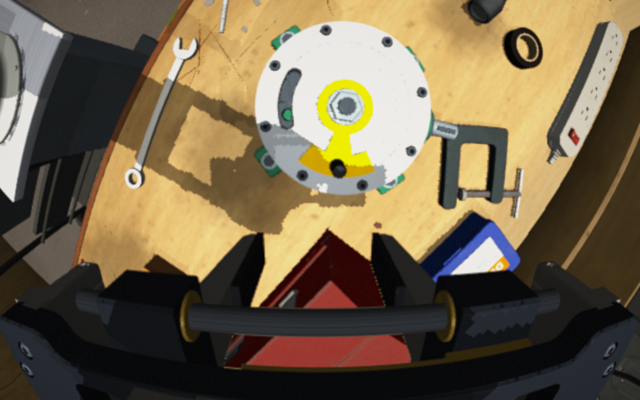

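The shutter is fully open and the slot shows as a dark arc near (290,97). There is a green spot in it at about (287,114), possibly the hole showing the casting below.

```bash
python3 - <<'E'
from h import *
c=np.load("pics/wrist2.npz");h=cv2.cvtColor(c["color"],cv2.COLOR_BGR2HSV).astype(int)
C=np.array([.573,.2632])
nut=(h[...,0]>20)&(h[...,0]<34)&(h[...,1]>150)
ys,xs=np.nonzero(nut[70:138,310:380]);P=np.array([fonz(c,x+310,y+70,.073)[:2] for x,y in zip(xs,ys)],np.float32)
print("hub",cv2.minEnclosingCircle(P[ys<50]),"nut",fonz(c,345.5,105,.093))
m=np.zeros(nut.shape,np.uint8);m[62:136,272:306]=(h[62:136,272:306,2]<150)
n,l,st,ce=cv2.connectedComponentsWithStats(m);i=1+np.argmax(st[1:,4]);ys,xs=np.nonzero(l==i);print(st[i])
Q=np.array([fonz(c,x,y,.07)[:2] for x,y in zip(xs,ys)])-C
a=np.degrees(np.arctan2(Q[:,1],Q[:,0]))%360;r=np.hypot(*Q.T);print("slot ang",np.percentile(a,[0,2,50,98,100]),"r",np.percentile(r,[2,50,98]))
g=(l==i)&(h[...,0]>50)&(h[...,0]<95)&(h[...,1]>80);ys,xs=np.nonzero(g);print("green",len(xs),xs.mean(),ys.mean())
for z in(.07,.044,.03):
  q=fonz(c,xs.mean(),ys.mean(),z)[:2]-C;print(z,q,np.hypot(*q),np.degrees(np.arctan2(q[1],q[0]))%360)
cv2.imwrite("pics/w2z.png",cv2.resize(c["color"][50:145,255:360],None,fx=6,fy=6,interpolation=cv2.INTER_CUBIC))
E
```

```text
hub ((0.5727010369300842, 0.2631915807723999), 0.025768283754587173) nut [0.57144723 0.26301749 0.093     ]
[272  68  30  68 925]
slot ang [174.48711345 176.5593347  206.99918394 235.58020909 239.94032114] r [0.04989571 0.05732688 0.06991479]
green 56 286.89285714285717 114.375
0.07 [-0.04050656 -0.03598074] 0.05417928396606806 221.6137101414355
0.044 [-0.04281586 -0.03705324] 0.05662279376259361 220.8732110683685
0.03 [-0.04405934 -0.03763074] 0.057942192937614594 220.50038307401053
```

View pics/w2z.png

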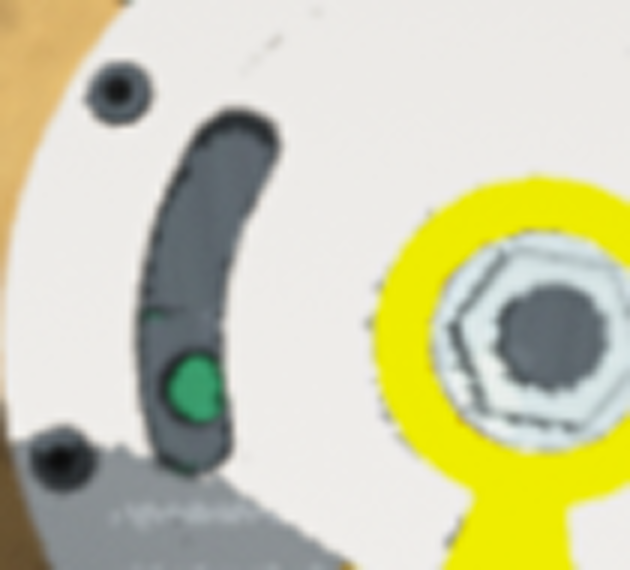

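The zoom confirms it: the green spot at crop (192,386) is the wheel's hole, at world angle about 221°, or +0.25 rad from the slot's middle at about 206°. Next is the pin.

```bash
python3 -m handwheel '-0.2 0.029 -0.0425 0 0;-0.2 0.029 -0.0425 0 0;-0.2 -0.0428 -0.029 0 0;-0.2 -0.0428 -0.029 0 0;-0.2 -0.0428 -0.029 0 0;-0.2 -0.0428 -0.029 0 0;-0.2 -0.0428 -0.029 0 0;-0.2 -0.0428 -0.029 0 0;-0.2 0 0 0 -10.7;-0.2 0 0 0 -10.7;-0.2 0 0 0 -10.7;-0.2 0 0 0 -10.7;-0.2 0 0 0 -10.7;-0.2 0 0 0 -2.5;-0.2 0 0 0 0' ; python3 - <<'E'
from h import *;from cell import camera
c=camera("wrist");np.savez("pics/wrist3.npz",**c)
go([.498,-.1327,.068])
h=cv2.cvtColor(c["color"],cv2.COLOR_BGR2HSV).astype(int)
red=(((h[...,0]<6)|(h[...,0]>170))&(h[...,1]>170)&(h[...,2]>90)).astype(np.uint8)
n,l,st,ce=cv2.connectedComponentsWithStats(red)
for i in range(1,n):
    if st[i,4]>60:print(st[i],ce[i].round(1),fonz(c,*ce[i],.08).round(4),fonz(c,*ce[i],.065).round(4))
cv2.imwrite("pics/w3.png",cv2.resize(c["color"][60:260,180:460],None,fx=2.5,fy=2.5))
E
```

```text
t: 8.75
tcp_pos: [0.499, -0.1314, 0.2078]
tcp_rot: [-0.001, -0.003, 1.0, 0.001]
force: [0.3, 0.9, -0.6]
gripper_width: 0.0549
gripper_force: 0.0
t 8.8 tcp [ 0.499  -0.1315  0.2079] yhead 90.3 F [ 0.1 -0.6 -0.2] w 0.055 q6 -2.07
tool shift mm [  0.9  -1.3 139.9]
[410   3   9  19 130] [414.2  13.7] [ 0.3171 -0.0417  0.08  ] [ 0.3114 -0.0368  0.065 ]
[525   5  15  22 242] [532.3  15.8] [0.2893 0.1004 0.08  ] [0.2821 0.1128 0.065 ]
[551  14  15  42 370] [558.7  36. ] [0.3033 0.1406 0.08  ] [0.2968 0.1552 0.065 ]
[421  24  19  24 396] [430.3  35.6] [ 0.3377 -0.0262  0.08  ] [ 0.3331 -0.0206  0.065 ]
[461  31  36  28 721] [478.4  43.9] [0.338  0.0259 0.08  ] [0.3334 0.0344 0.065 ]
[189  57 124  22 318] [251.7  65.5] [ 0.3723 -0.1905  0.08  ] [ 0.3695 -0.1937  0.065 ]
[306 191  20  19 301] [315.4 200.1] [ 0.4974 -0.1326  0.08  ] [ 0.5014 -0.1326  0.065 ]
[ 236  339  164   28 3197] [311.  354.9] [ 0.6885 -0.1373  0.08  ] [ 0.7027 -0.1376  0.065 ]
```

View pics/w3.png

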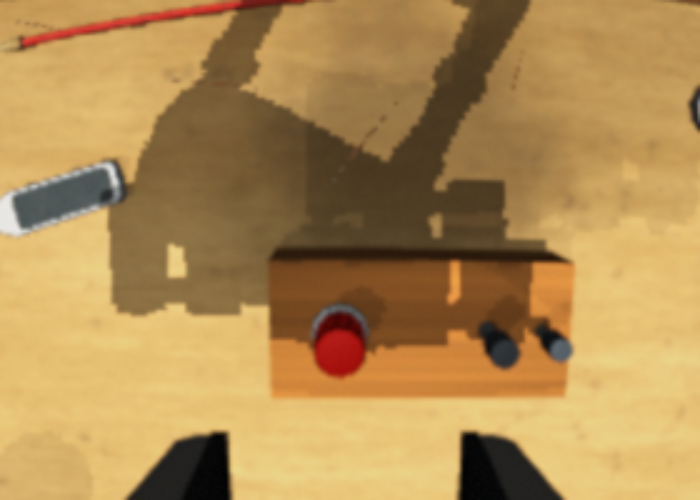

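The pin top is at crop (340,352), centred between the fingers, and the punches stand clear at (500,345) and (555,345).

```bash
python3 -m handwheel '-0.2 0.001 -0.001 0.05 0;-0.2 0 0 0.05 0;-0.2 0 0 0.025 0;-0.2 0 0 0.015 0;0.2 0 0 0 0;0.6 0 0 0 0;1 0 0 0 0;1 0 0 0 0;1 0 0 0 0;1 0 0 0 0;1 0 0 0 0'; python3 -c "
from h import *
go([.498,-.1327,.068])"
```

```text
t: 10.18
tcp_pos: [0.4987, -0.1336, 0.0695]
tcp_rot: [0.001, -0.003, 1.0, -0.0]
force: [-0.5, 0.6, 7.1]
gripper_width: 0.0193
gripper_force: 30.0
t 10.18 tcp [ 0.4987 -0.1336  0.0695] yhead 90.3 F [-0.5  0.6  7.1] w 0.0193 q6 -2.07
tool shift mm [0.7 0.9 1.5]
```

```bash
python3 -m handwheel '1 0 0 -0.015 0;1 0 0 -0.03 0;1 0 0 -0.04 0;1 0 0 -0.035 0;1 -0.0036 0.0528 0 0;1 -0.0036 0.0528 0 0;1 -0.0036 0.0528 0 0;1 -0.0036 0.0528 0 0;1 -0.0036 0.0528 0 0;1 -0.0036 0.0528 0 0;1 -0.0036 0.0528 0 0;1 0 0 0 -10;1 0 0 0 -10;1 0 0 0 -10;1 0 0 0 -10;1 0 0 0 0'; python3 - <<'E'
from h import *;from cell import camera
go([.524,.236,.15])
for n in("wrist","top","scene"):
    c=camera(n);np.savez(f"pics/{n}4.npz",**c)
    if n=="wrist":cv2.imwrite("pics/w4.png",cv2.resize(c["color"][40:260,180:460],None,fx=2.5,fy=2.5))
E
```

```text
t: 12.18
tcp_pos: [0.5209, 0.2363, 0.1888]
tcp_rot: [-0.0, -0.344, 0.939, -0.0]
force: [0.4, 0.1, -0.7]
gripper_width: 0.0193
gripper_force: 30.0
t 12.18 tcp [0.5209 0.2363 0.1888] yhead 130.2 F [ 0.4  0.1 -0.7] w 0.0193 q6 -2.06
tool shift mm [-2.2 -2.3 38.8]
```

View pics/w4.png

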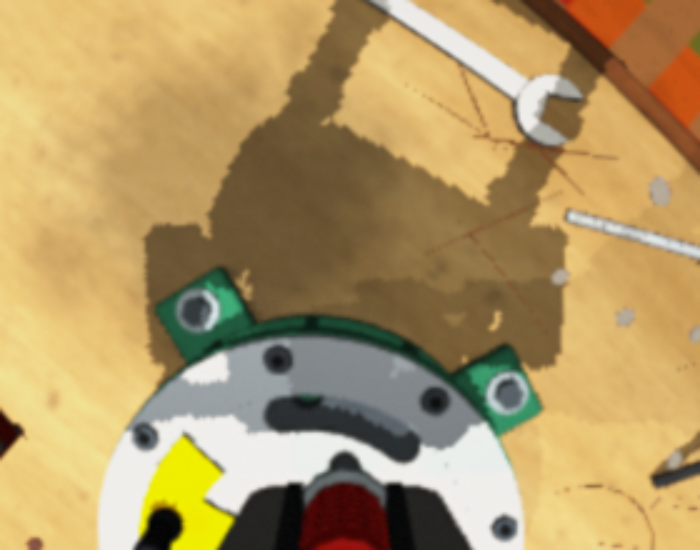

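The pin is held, with its tip at crop (345,455) and the slot at (270–420, 400–450). A green glint near (308,400) is consistent with the hole.

```bash
python3 - <<'E'
from h import *
c=np.load("pics/wrist4.npz");C=np.array([.5728,.2632])
print("tip",fonz(c,318.2,222,.1233))
for n,(u,v),z in(("green",(303.2,200),.044),("slotL",(180+265/2.5,40+414/2.5),.07),("slotR",(180+419/2.5,40+448/2.5),.07),("nearmid",(180+350/2.5,40+424/2.5),.07)):
    q=fonz(c,u,v,z)[:2];d=q-C;print(n,q,np.hypot(*d),np.degrees(np.arctan2(d[1],d[0]))%360)
E
```

```text
tip [0.51923639 0.23715851 0.1233    ]
green [0.53189601 0.2286865 ] 0.053519321288583235 220.15661680222428
slotL [0.54003357 0.21653142] 0.057022761517432206 234.9269570342514
slotR [0.5135476  0.26807572] 0.059452668675706914 175.2958831855292
nearmid [0.52292881 0.2426216 ] 0.05395003883469568 202.42256554671837
```

```bash
python3 -m handwheel '1 -0.0026 -0.0022 0.02 0;1 0 0 0.02 0;1 0 0 0.006 0;1 0 0 0 0'; python3 -c "
from h import *
go([.5243,.2363,.122])"
```

```text
t: 12.82
tcp_pos: [0.5242, 0.2363, 0.1417]
tcp_rot: [-0.001, -0.344, 0.939, 0.0]
force: [-0.6, 0.2, -0.9]
gripper_width: 0.0196
gripper_force: 30.0
t 12.82 tcp [0.5242 0.2363 0.1417] yhead 130.3 F [-0.6  0.2 -0.9] w 0.0196 q6 -2.06
tool shift mm [-0.1 -0.  19.7]
```

```bash
python3 -m handwheel '1 0 0 0.004 0;1 0 0 0.003 0;1 0 0 0 0'; python3 -m handwheel '1 0 0 0.003 0;1 0 0 0.003 0;1 0 0 0 0';  python3 -m handwheel '1 0 0 0.003 0;1 0 0 0.003 0;1 0 0 0 0'
```

```text
t: 13.2
tcp_pos: [0.5246, 0.2364, 0.1356]
tcp_rot: [-0.0, -0.345, 0.939, -0.0]
force: [-0.7, 0.2, -1.6]
gripper_width: 0.0195
gripper_force: 30.0
t: 13.58
tcp_pos: [0.5244, 0.2364, 0.1292]
tcp_rot: [-0.0, -0.345, 0.939, 0.0]
force: [-0.0, 0.3, -1.5]
gripper_width: 0.0188
gripper_force: 30.0
t: 13.95
tcp_pos: [0.5244, 0.2363, 0.1232]
tcp_rot: [-0.0, -0.344, 0.939, 0.0]
force: [-0.8, 0.2, -0.8]
gripper_width: 0.0193
gripper_force: 30.0
```

```bash
python3 -m handwheel '1 0 0 0.003 0;1 0 0 0.003 0;1 0 0 0.003 0;1 0 0 0 0'; python3 -m handwheel '1 0 0 0.0015 0;1 0 0 0 0';  python3 -m handwheel '1 0 0 0.001 0;1 0 0 0 0'
```

```text
t: 14.45
tcp_pos: [0.5244, 0.2363, 0.1142]
tcp_rot: [-0.0, -0.345, 0.939, 0.0]
force: [-0.0, -0.8, -2.2]
gripper_width: 0.0195
gripper_force: 30.0
t: 14.7
tcp_pos: [0.5247, 0.2364, 0.1131]
tcp_rot: [-0.0, -0.345, 0.939, -0.0]
force: [-0.9, 0.9, -0.9]
gripper_width: 0.0193
gripper_force: 30.0
t: 14.95
tcp_pos: [0.5246, 0.2364, 0.112]
tcp_rot: [-0.0, -0.345, 0.939, 0.0]
force: [-0.5, 1.1, -1.1]
gripper_width: 0.0192
gripper_force: 30.0
```

```bash
python3 -m handwheel '1 0 0 0.001 0;1 0 0 0 0'; python3 -m handwheel '1 0 0 0.0007 0;1 0 0 0 0';  python3 -m handwheel '1 0 0 0.0006 0;1 0 0 0 0'
```

```text
t: 15.2
tcp_pos: [0.5246, 0.2364, 0.111]
tcp_rot: [-0.0, -0.345, 0.939, -0.0]
force: [0.9, 0.0, -1.4]
gripper_width: 0.019
gripper_force: 30.0
t: 15.45
tcp_pos: [0.5246, 0.2364, 0.1103]
tcp_rot: [-0.0, -0.345, 0.939, 0.0]
force: [0.2, 0.9, -1.1]
gripper_width: 0.0194
gripper_force: 30.0
t: 15.7
tcp_pos: [0.5246, 0.2364, 0.1097]
tcp_rot: [-0.0, -0.345, 0.939, -0.0]
force: [1.1, -0.9, -2.4]
gripper_width: 0.0192
gripper_force: 30.0
```

```bash
python3 -m handwheel '1 0 0 0.0005 0;1 0 0 0 0'; python3 -m handwheel '1 0 0 0.0005 0;1 0 0 0 0'
```

```text
t: 15.95
tcp_pos: [0.5248, 0.2365, 0.1095]
tcp_rot: [0.0, -0.345, 0.939, -0.0]
force: [0.0, 0.5, 0.1]
gripper_width: 0.0195
gripper_force: 30.0
t: 16.2
tcp_pos: [0.5249, 0.2365, 0.1094]
tcp_rot: [0.0, -0.345, 0.939, -0.0]
force: [-2.6, 0.6, 4.7]
gripper_width: 0.0195
gripper_force: 30.0
```

Light contact with the wheel: TCP z 0.1095 and about 5 N. Now I slide along the slot towards the hole.

```bash
python3 -m handwheel '1 0.0004 -0.002 0 0;1 0.0003 -0.002 0 0;1 0 0 0 0'; python3 -m handwheel '1 0.0003 -0.002 0 0;1 0 0 0 0'
```

```text
t: 16.58
tcp_pos: [0.5271, 0.2335, 0.1094]
tcp_rot: [0.001, -0.344, 0.939, 0.0]
force: [-2.1, 2.0, 5.1]
gripper_width: 0.0195
gripper_force: 30.0
t: 16.82
tcp_pos: [0.5282, 0.2316, 0.1094]
tcp_rot: [0.001, -0.344, 0.939, 0.0]
force: [-1.8, 2.4, 5.1]
gripper_width: 0.0193
gripper_force: 30.0
```

```bash
python3 -m handwheel '1 0.0005 -0.0015 0 0;1 0 0 0 0'; python3 -m handwheel '1 0.0003 -0.0015 0 0;1 0 0 0 0'; python3 -m handwheel '1 0.0001 -0.0012 0 0;1 0 0 0 0'
```

```text
t: 17.08
tcp_pos: [0.5288, 0.23, 0.1092]
tcp_rot: [0.001, -0.344, 0.939, 0.0]
force: [-0.1, 2.8, 4.9]
gripper_width: 0.0191
gripper_force: 30.0
t: 17.32
tcp_pos: [0.5287, 0.2275, 0.1079]
tcp_rot: [-0.001, -0.345, 0.939, -0.001]
force: [0.9, 0.3, -1.2]
gripper_width: 0.0195
gripper_force: 30.0
t: 17.58
tcp_pos: [0.5294, 0.2269, 0.1081]
tcp_rot: [-0.001, -0.344, 0.939, -0.0]
force: [0.5, -0.7, -0.5]
gripper_width: 0.0191
gripper_force: 30.0
```

The pin has dropped: z fell and the force vanished. Now I feed it down gently.

```bash
python3 -m handwheel '1 0 -0.0006 0.001 0;1 0 0 0.0005 0;1 0 0 0 0'; python3 -m handwheel '1 0 0 0.001 0;1 0 0 0 0'; python3 -m handwheel '1 0 0 0.001 0;1 0 0 0 0'
```

```text
t: 17.95
tcp_pos: [0.5301, 0.2269, 0.1072]
tcp_rot: [-0.0, -0.345, 0.939, 0.0]
force: [-0.1, -0.1, -0.9]
gripper_width: 0.0193
gripper_force: 30.0
t: 18.2
tcp_pos: [0.5301, 0.227, 0.1062]
tcp_rot: [-0.0, -0.345, 0.939, 0.0]
force: [-0.6, -0.5, -0.3]
gripper_width: 0.0196
gripper_force: 30.0
t: 18.45
tcp_pos: [0.5301, 0.227, 0.1052]
tcp_rot: [-0.0, -0.345, 0.939, 0.0]
force: [-0.3, 0.1, -1.2]
gripper_width: 0.0192
gripper_force: 30.0
```

```bash
for i in 1; do python3 -m handwheel '1 0 0 0.001 0;1 0 0 0.0005 0;1 0 0 0 0'; python3 -m handwheel '1 0 0 0.001 0;1 0 0 0.0005 0;1 0 0 0 0'; python3 -m handwheel '1 0 0 0.001 0;1 0 0 0 0'; python3 -m handwheel '1 0 0 0.001 0;1 0 0 0 0'; done | grep -E 'tcp_pos|force'
```

```text
tcp_pos: [0.5302, 0.2269, 0.1038]
force: [0.4, -0.8, -1.1]
gripper_force: 30.0
tcp_pos: [0.5304, 0.2268, 0.1023]
force: [-0.1, -1.1, -0.1]
gripper_force: 30.0
tcp_pos: [0.5304, 0.2268, 0.1013]
force: [2.0, -1.2, -1.4]
gripper_force: 30.0
tcp_pos: [0.5304, 0.2268, 0.1003]
force: [1.5, -1.2, -1.3]
gripper_force: 30.0
```

```bash
(python3 -m handwheel '1 -0.0001 -0.0003 0.001 0;1 0 0 0 0'; python3 -m handwheel '1 0 0 0.001 0;1 0 0 0 0'; python3 -m handwheel '1 0 0 0.0006 0;1 0 0 0 0'; python3 -m handwheel '1 0 0 0.0005 0;1 0 0 0 0') | grep -E 'tcp_pos|^force'
```

```text
tcp_pos: [0.5304, 0.2268, 0.0992]
force: [1.2, -1.8, -0.6]
tcp_pos: [0.5304, 0.2267, 0.0982]
force: [1.0, -0.6, -0.6]
tcp_pos: [0.5305, 0.2268, 0.0977]
force: [0.4, -1.3, -1.2]
tcp_pos: [0.5306, 0.2268, 0.0976]
force: [-1.1, -2.4, 3.0]
```

The collar has landed at z 0.0976, as expected. Releasing and backing off.

```bash
python3 -m handwheel '0.4 0 0 0 0;0.2 0 0 0 0;0.2 0 0 0 0;0.2 0 0 0 0;0.2 0 0 -0.01 0;0.2 0 0 -0.04 0;0.2 0 0 -0.06 0;0.2 0.03 0 -0.06 0;0.2 0.06 0 0 0;0.2 0.06 0 0 0;0.2 0 0 0 0'; python3 - <<'E'
from h import *;from cell import camera
go([.53,.227,.1])
W=camera("wrist");s=camera("scene");t=camera("top")
h=cv2.cvtColor(t["color"],cv2.COLOR_BGR2HSV).astype(int)
a=cv2.resize(W["color"],(480,300));b=cv2.resize(s["color"][130:215,200:300],None,fx=3.5,fy=3.5,interpolation=2);d=cv2.resize(t["color"][135:215,185:275],None,fx=3.5,fy=3.5,interpolation=2)
I=np.zeros((600,800,3),np.uint8);I[:300,:480]=a;I[300:300+b.shape[0],:b.shape[1]]=b;I[300:300+d.shape[0],400:400+d.shape[1]]=d
cv2.imwrite("pics/end.png",I)
E
```

```text
t: 22.08
tcp_pos: [0.4149, 0.1298, 0.2631]
tcp_rot: [-0.0, -0.343, 0.939, -0.0]
force: [-0.3, -0.1, 0.7]
gripper_width: 0.0369
gripper_force: 0.0
t 22.07 tcp [0.4149 0.1298 0.2631] yhead 130.2 F [-0.3 -0.1  0.7] w 0.0369 q6 -2.25
tool shift mm [-1.506e+02  1.000e-01  1.631e+02]
```

View pics/end.png

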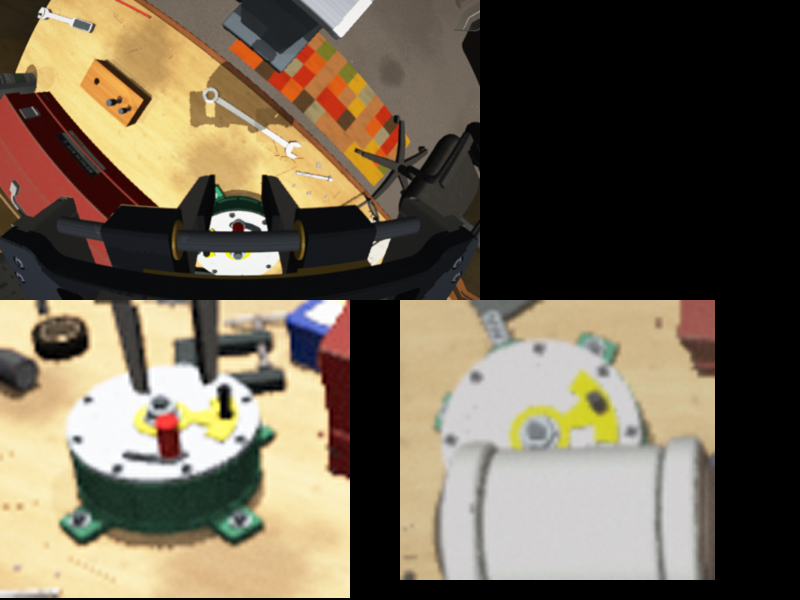

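The scene view shows the pin upright in the slot at (168,437), seated, with the shutter open at (225,405). The other tools are undisturbed.

```bash
python3 -c "
from cell import hand_in
print(hand_in())"
```

```text
the job is handed in; nothing more can be done
None
```

The job is handed in at about 22 s: the shutter is fully open against its stop, and the locking pin dropped into the flywheel hole under about 5 N, was pushed fully home (12 mm below the wheel face) and released.

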